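Unlock the cam and push the tooth-model slide to its working position

ROBOT

A 6-joint arm with a two-finger parallel gripper is mounted at the origin on the work surface. World frame = base frame: x ahead of the robot, y to its left, z up, the work surface at z = 0. Lengths are in m, angles in degrees, forces in N, time in s.
With the tool pointing down it reaches from about 0.3 to 0.75 m from the base axis. Payload 8.5 kg.
Tool frame: the origin (TCP) lies at the very end of the fingers, on their centre line; the grasp point (between the pads) lies 19 mm behind it (env.tcp_to_grasp is the distance from the TCP to the grasp point, in m); z points along the fingers, y is the line along which they close (so a half turn about z gives the same grasp; the last joint's range is limited). The gripper opens to 85 mm and grips with 20 to 120 N. Pads are 22 mm wide; open, the fingers measure 114 mm over their backs; the gripper's body (76 mm by 85 mm) begins 54 mm behind the grasp point. The pads swing forward as they close: fully open they stand 13 mm farther back than shut.
Start: joints at [62.607, 21.807, 74.336, -0, 83.858, -12.336], TCP at [0.143, 0.531, 0.231] pointing down, gripper open.
Joint ranges: [-178.18, 178.18], [-50.72, 133.34], [12.68, 142.11], [-81.47, 261.47], [9.98, 163.14], [-165.26, 165.26]. Speed limits (degrees/s): [136.94, 136.94, 180, 180, 180, 180].

INTERFACE

Orientations are given as a 3x3 rotation matrix whose columns are the frame's x, y, z axes.
In Python, from rig import status, get_image, env gives the robot as it stands.
- The arm moves only by the shell command python3 -m handwheel 'ROWS' [FORCE]. ROWS is text: rows parted by semicolons, each of 7 numbers parted by spaces: the shift along the world's x, y, z in cm, then the turn, a rotation vector about the world's x, y, z in degrees, then the opening, from 0 (shut) to 1 (fully open). In form: dx dy dz wx wy wz gripper; .... A call has 1 to 8 rows; each row is the pose to reach, as a shift and turn from the pose commanded when the call began; what a row does not reach only later rows make up. A row lasts 1/12 s, in which the tool goes at most 41.7 mm and 7.16 degrees, less where a joint would pass 70% of its speed; a pose out of reach is approached as far as the arm can. A call with a gripper value outside its range is refused whole. The fingers move at their own pace and stop on an object; FORCE is the grip in N (left out, the last holds). Time passes only in rows, so rows that repeat a pose let the fingers close. It gives the time, the measured TCP pose, the force, the opening and the grip force at its end, in the units of the state.
- status.observe(): the state, without advancing time (a new reading comes with each control period).
- get_image(name): name is "scene" or "top" or "wrist"; returns a dict with "color" (400x640x3 uint8, red, green, blue), "vertical_fov" (degrees; the focal length in pixels is half the picture's height over the tangent of half this angle, whatever the lens; pixels are square), "cx", "cy" (the principal point, pixels), "xyz" and "orientation" of the camera in the world. Camera axes: x right, y down, z forward; pixel columns grow to the right and rows downward; lengths in m; the calibration is good to about 2 mm. A picture is of the moment at which its call begins. There is no depth.
- env.close_job(): hands the job in; it is judged then, once.
The state is a dict: "time_s": time; "q": joint angles; "qvel": joint speeds; "joint_efforts": joint torques, N m; "position": TCP position; "tool_rot": TCP orientation; "ft_force": force on the tool from outside, world axes, zero at the start; "wrist_torque": the same for the moment, N m; "grip_width": finger opening in m; "gripper_force": force on a finger pad.
Only numpy, scipy, OpenCV 4.12 (cv2) and the standard library are available. Lean on these libraries where they do the work, as an engineer would, in place of code of your own. Each camera call takes 0.05 s, during which the arm holds its last target. There are 200 camera calls.

TASK

On the dental bench jig, push the red lever post round until the brass cam plate is at its low point, its notch facing the blue slide's tongue (the lever then points at the red mark). Then push the blue slide forward, fully home, so the tongue is all the way into the notch. Let the plaster tooth model ride along in its tray without lifting it out, leave the yellow dish, the bottle and the bur block where they stand, and finish clear of everything.

Things in the scene. Friction and masses are not known exactly. Their poses are not given: they have to be found in the camera images.
- jig: Fixed dark steel bed plate, 14 mm thick, that carries the rest; its pose varies. Origin on the bench under the cam's axis, z up; +x is the slide's forward direction (from slide towards cam). It covers x = -150 to +55 mm, y = -55 to +55 mm; an ear at +y (26 mm wide, out to y = 98 mm) carries a short red painted mark at x = 0, y = 78 to 96 mm.
- cam (a joint): Cam angle, rad. 0 = low point: notch faces the slide's tongue (jig -x), lever points along jig +y at the red mark. Positive = clockwise from above: the lever points along (sin q, cos q) in jig x, y. Starts at 0.55 to 1.25, travels -0.5 to 1.4, stays where left (friction, about 3.5 N at the post); no stop at the low point. The tongue enters within about 0.15 rad of 0.
- cam_axis (a point): Centre of the top face of the brass cam disc, on its upright axis, 32 mm above the bench; a 20 mm wide boss rises to 42 mm. Disc 45 mm radius, 12 mm thick, with one notch (the low point) 26 mm wide, about 30 mm deep. Elsewhere its rim blocks the tongue; pushing the slide cannot turn the cam.
- lever_top (a point): Centre of the top of the red upright lever post: 16 mm diameter, 65 mm from the cam axis, top 80 mm above the bench. It stands on a flat aluminium arm 14 mm wide whose top is 40 mm above the bench, so the post can be pushed sideways from any side at heights from 45 to 80 mm.
- carriage (a joint): Travel of the blue follower slide in m: 0 = parked (start), grows along jig +x, 0.028 = fully home at its end stop. About 3 N of friction, no spring; it stays where left.
- push_plate (a point): Middle of the top edge of the rear (jig -x) face of the slide's upright push plate, 76 mm above the bench. The plate is 8 mm thick, 60 mm wide along jig y, from 36 to 76 mm high. It is pushed along jig +x from behind, where only the 14 mm bed lies.
- tongue_nose (a point): Front end of the slide's tongue (12 mm wide, rounded, 20 to 32 mm above the bench), which must enter the cam's notch. Parked it is 47 mm from the cam axis, fully home 19 mm.
- tray_floor (a point): Centre of the inner floor of the slide's open tray (inside 52 x 58 mm, rim 54 mm above the bench), 40 mm above the bench. Axes as the jig.
- model_centre (a point): Centre of the loose plaster tooth model (48 x 54 mm, 24 mm high with its teeth), lying in the tray with 2 mm of play; 12 mm above the tray floor while it lies there. 80 to 160 g.
- dish: Yellow round closed dish, 56 mm diameter, 28 mm high, loose, origin at its underside. Leave alone.
- bottle: Small white bottle with blue cap, 38 mm diameter, 70 mm high, loose, origin at its underside. Leave alone.
- burs: White bur block 40 x 30 x 18 mm with small burs standing in it to 40 mm, loose, origin at its underside. Leave alone.
There are look-alikes about, which are no part of the job. What is shaped like the part that bears model_centre but purple is not meant.

How it is judged (in metres and radians):
On the way, in this order (a step that is already met when the one before it is completed fails the run):
1. the cam is at its low point while the slide is still parked (value of joint cam between -0.17 and 0.17 rad and value of joint carriage below 0.006 m), for 0.2 s.
2. the slide is pushed fully home into the notch (value of joint carriage above 0.025 m), for 0.2 s.
At the end, for the whole second after the job is handed in: The cam is within 0.17 rad of its low point, the slide is within 3 mm of its forward stop, both at rest, and the tooth model lies in its tray (within 8 mm of its centre, 6 mm in height) (value of joint cam between -0.17 and 0.17 rad and x of model_centre in the frame of tray_floor between -0.008 and 0.008 m and y of model_centre in the frame of tray_floor between -0.008 and 0.008 m and z of model_centre in the frame of tray_floor between 0.006 and 0.018 m and value of joint carriage above 0.025 m and velocity of joint carriage between -0.01 and 0.01 m/s and velocity of joint cam between -0.05 and 0.05 rad/s); the robot touches nothing.
It fails at once if the tooth model is lifted out of its tray or tipped (z of model_centre in the frame of tray_floor above 0.022 m or angle between model_centre's own z axis and vertical above 0.35 rad).
It fails at once if the yellow dish is shoved, lifted or tipped (distance of dish from where it was at the start of the episode above 0.02 m or angle between dish's own z axis and vertical above 0.35 rad).
It fails at once if the bottle is shoved, lifted or tipped (distance of bottle from where it was at the start of the episode above 0.02 m or angle between bottle's own z axis and vertical above 0.35 rad).
It fails at once if the bur block is shoved, lifted or tipped (distance of burs from where it was at the start of the episode above 0.02 m or angle between burs's own z axis and vertical above 0.35 rad).
It also fails if it takes over 48 s, if anything falls off the work surface, if the arm or the gripper's body presses on something with over 40 N, if the wrist force passes 120 N, or if a joint passes its speed limit or range.

## Working session

There is one attempt and no reset: what is moved stays moved. The work goes in short steps, Python scripts to look and compute and a shell command to move; the robot and the scene stay as the last step left them, time stands still between calls to the robot, and variables do not carry over. Pictures are saved under pics/ and viewed, at most 10 in all, crops included, and the job is handed in when it is done.

```bash
mkdir -p pics; ls
python3 - <<'E'
from rig import status,get_image,env
import cv2
for n in("scene","top"):
    im=get_image(n);cv2.imwrite(f"pics/{n}0.png",im["color"][:,:,::-1])
    print(n,im["vertical_fov"],im["cx"],im["cy"],im["xyz"],im["orientation"])
s=status.observe();print(s["time_s"],s["position"],s["tool_rot"],s["ft_force"],s["grip_width"])
E
```

```text
pics
scene 57.966516792096265 321.2520397213017 196.1097757588905 [0.79218385 0.44078391 0.51308078] [[-0.84006115  0.35602252 -0.4093229 ]
 [ 0.54248934  0.55354221 -0.63189899]
 [ 0.00160723 -0.7528871  -0.65814772]]
top 50.1794688944804 318.29811864230317 196.9468166629289 [0.44330201 0.03354059 0.81546434] [[-2.52208239e-02 -9.91105652e-01  1.30665590e-01]
 [-9.99681604e-01  2.51057291e-02 -2.52831477e-03]
 [-7.74627851e-04 -1.30687753e-01 -9.91423275e-01]]
0.1 [0.14275519 0.53088252 0.23076506] [[-9.65669882e-01  2.59771614e-01 -6.22231787e-04]
 [ 2.59772199e-01  9.65669176e-01 -1.20254027e-03]
 [ 2.88484229e-04 -1.32289545e-03 -9.99999083e-01]] [ 0.10856938 -0.04688537 -0.87031279] 0.0853448465838683
```

View pics/scene0.png

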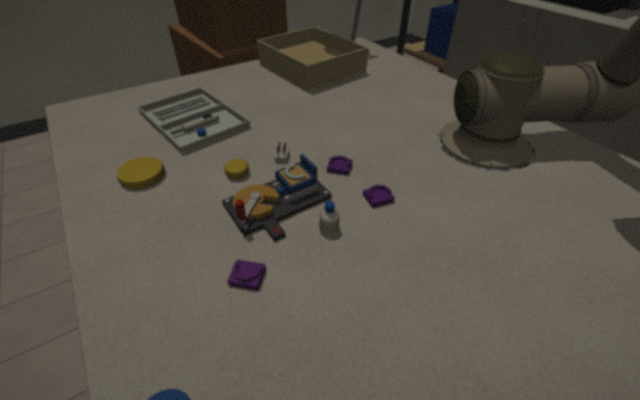

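View pics/top0.png

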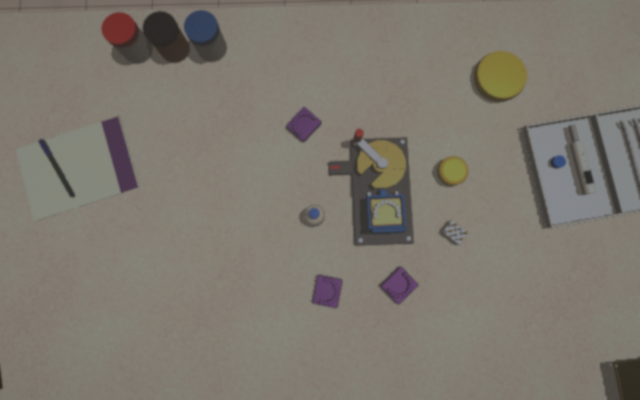

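The scene view shows the jig at about (275,200). In the top view:
- The cam disc is at (382,163), the red lever post at (359,133) and the red mark at (335,168).
- The blue slide with the model is at (386,213).
- The bottle is at (315,214), the dish at (453,170) and the burs at (455,232).

Possible mix-ups:
- **Model:** the purple look-alikes at (304,124), (327,291) and (400,285). I choose the cream one in the blue tray.
- **Red parts:** the red cup at (121,30) and the painted mark. I choose the post at (359,133).
- **Dish:** the large yellow dish at (501,75) is a look-alike.

Next I check a close crop and measure.

```bash
cat > h.py <<'E'
import numpy as np,cv2
from rig import status,get_image
def ray(im,u,v,z):
    f=200/np.tan(np.radians(im["vertical_fov"]/2)); R=np.array(im["orientation"]);c=np.array(im["xyz"])
    d=R@np.array([(u-im["cx"])/f,(v-im["cy"])/f,1]); return c+d*(z-c[2])/d[2]
def blobs(im,lo,hi,roi,amin=6):
    x0,y0,x1,y1=roi; h=cv2.cvtColor(im["color"],cv2.COLOR_RGB2HSV)[y0:y1,x0:x1]
    m=cv2.inRange(h,lo,hi); n,l,s,c=cv2.connectedComponentsWithStats(m)
    return [(c[i]+[x0,y0],s[i]+[x0,y0,0,0,0]) for i in range(1,n) if s[i][4]>=amin]
E
python3 - <<'E'
from h import *
im=get_image("top");roi=(325,115,425,255)
cv2.imwrite("pics/crop.png",cv2.resize(im["color"][115:255,300:480,::-1],None,fx=4.2,fy=4.2,interpolation=cv2.INTER_CUBIC))
for nm,lo,hi,z in(("red",(0,120,60),(8,255,255),.08),("red2",(170,120,60),(180,255,255),.08),("blue",(100,110,40),(125,255,255),.054),("brass",(12,90,90),(28,255,255),.032)):
    for c,s in blobs(im,lo,hi,roi): print(nm,c.round(1),s,ray(im,*c,z)[:2].round(4),ray(im,*c,.014)[:2].round(4))
h=cv2.cvtColor(im["color"],cv2.COLOR_RGB2HSV)
for n,(u,v,z) in dict(bottle=(315,212,.07),dish=(453,170,.028),burs=(455,232,.02)).items(): print(n,ray(im,u,v,z).round(3))
E
```

```text
red [358.8 133. ] [356 130   7   7  41] [ 0.6526 -0.0429] [ 0.6714 -0.0497]
red [334.8 166.7] [331 166   8   2  12] [0.593  0.0013] [ 0.6065 -0.0016]
blue [383.  193.2] [381 191   5   5  23] [ 0.5476 -0.085 ] [ 0.553  -0.0912]
blue [376.2 229.5] [374 228   7   3  12] [ 0.4826 -0.07  ] [ 0.4847 -0.0755]
blue [397.5 228.7] [393 227  10   4  15] [ 0.483 -0.108] [ 0.4851 -0.1154]
blue [387.8 229.4] [386 229   5   2   9] [ 0.4822 -0.0906] [ 0.4842 -0.0971]
brass [384.2 163.4] [ 357  140   49   48 1279] [ 0.6066 -0.0931] [ 0.6103 -0.0961]
bottle [0.515 0.038 0.07 ]
dish [ 0.592 -0.222  0.028]
burs [ 0.476 -0.221  0.02 ]
```

View pics/crop.png

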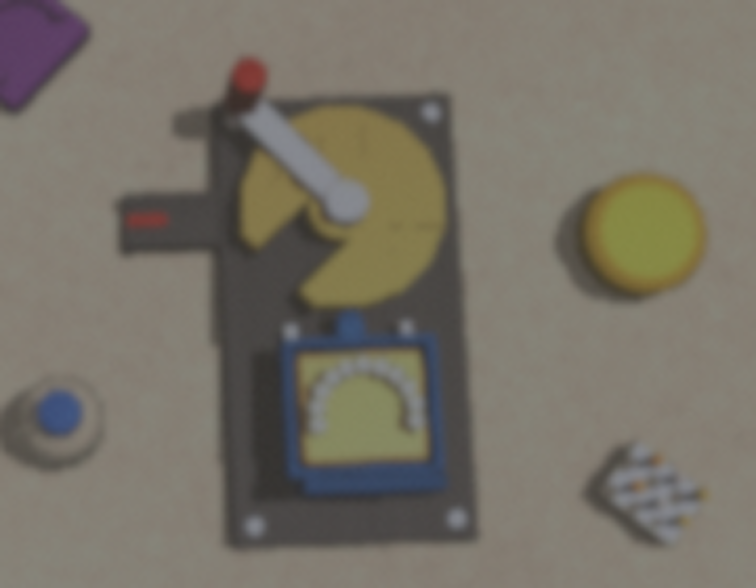

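The crop confirms the red post at crop (249,76) on the arm from the boss (344,201), the mark at (148,220), and the slide with its tongue at (351,325). The push plate's rear edge runs from about (305,490) to (443,487). Next I compute the jig pose.

Run:
```python
from h import *
im=get_image("top")
p=lambda x,y,z: ray(im,300+x/4.2-.4,115+y/4.2-.4,z)[:2]
W=[p(213,98,.014),p(450,95,.014),p(476,538,.014),p(228,546,.014),p(148,220,.014),p(344,201,.042)]
J=np.array([[55,55],[55,-55],[-150,-55],[-150,55],[0,87],[0,0]])/1000
W=np.array(W)
A,b=J-J.mean(0),W-W.mean(0)
U,S,Vt=np.linalg.svd(A.T@b);R=(U@Vt).T;t=W.mean(0)-R@J.mean(0)
print("yaw",np.degrees(np.arctan2(R[1,0],R[0,0])),"org",t.round(4),"res mm",((J@R.T+t-W)*1000).round(1).tolist())
L=p(249,76,.08);l=R.T@(L-t);print("lever",L.round(4),l.round(4),np.linalg.norm(l),"q",np.arctan2(*l))
print("low lever",(R@[0,.065]+t).round(4))
for q in((305,490),(443,487)):print("plate",p(*q,.076).round(4),(R.T@(p(*q,.076)-t)).round(4))
s=status.observe();T=np.array(s["tool_rot"]);print("tool y yaw",np.degrees(np.arctan2(T[1,1],T[0,1])))
print("tray front->",R.T@(p(351,312,.032)-t))
for n,w in dict(bottle=(.515,.038),dish=(.592,-.222),burs=(.476,-.221)).items():print(n,(R.T@(np.array(w)-t)).round(3))
```

```text
yaw 0.09364765673289459 org [ 0.6069 -0.0876] res mm [[-0.3, 0.6], [1.3, -0.6], [-1.4, 0.1], [-0.8, -0.2], [0.9, 1.0], [0.4, -0.9]]
lever [ 0.6532 -0.0431] [0.0464 0.0444] 0.06418513762983681 q 0.8076987928178276
low lever [ 0.6068 -0.0226]
plate [ 0.4786 -0.06  ] [-0.1282  0.0278]
plate [ 0.4784 -0.1168] [-0.1285 -0.029 ]
tool y yaw 74.94544783802618
tray front-> [-0.04829559 -0.00146822]
bottle [-0.092  0.126]
dish [-0.015 -0.134]
burs [-0.131 -0.133]
```

```bash
python3 -m handwheel '2.5 -2.6 0 0 0 3 0;5.2 -5.5 0 0 0 6 0;8 -8.4 0 0 0 9 0;10.8 -11.3 0 0 0 12 0;13.6 -14.2 0 0 0 15 0;16.4 -17.1 0 0 0 15 0;19.2 -20 0 0 0 15 0;22 -23 0 0 0 15 0' 30 && python3 -m handwheel '2.8 -2.9 0 0 0 0 0;5.6 -5.8 0 0 0 0 0;8.4 -8.7 0 0 0 0 0;11.2 -11.6 0 0 0 0 0;14 -14.5 0 0 0 0 0;16.8 -17.4 0 0 0 0 0;19.6 -20.3 0 0 0 0 0;22 -23 0 0 0 0 0'
```

```text
time_s: 0.87
position: [0.3638, 0.2995, 0.2314]
tool_rot: [[-1.0, 0.001, 0.0], [0.001, 1.0, 0.0], [-0.0, 0.0, -1.0]]
ft_force: [0.8, 0.2, 0.4]
grip_width: 0.0
gripper_force: 0.0
time_s: 1.53
position: [0.5843, 0.069, 0.231]
tool_rot: [[-1.0, 0.002, -0.0], [0.002, 1.0, 0.0], [0.0, 0.0, -1.0]]
ft_force: [0.4, 1.2, 0.3]
grip_width: -0.0002
gripper_force: 0.0
```

```bash
python3 -m handwheel '2.7 -2.7 0 0 0 0 0;5.4 -5.4 0 0 0 0 0;8 -8.2 0 0 0 0 0;10.6 -11 0 0 0 0 0;10.6 -11 -4 0 0 0 0;10.6 -11 -8 0 0 0 0;10.6 -11 -11 0 0 0 0;10.6 -11 -11 0 0 0 0' && python3 -m handwheel '0 0 -2 0 0 0 0;0 0 -4 0 0 0 0;0 0 -5.5 0 0 0 0;0 0 -6.6 0 0 0 0;0 0 -6.6 0 0 0 0;0 0 -6.6 0 0 0 0'
python3 - <<'E'
from h import *
im=get_image("top")
cv2.imwrite("pics/a.png",cv2.resize(im["color"][85:255,300:480,::-1],None,fx=3.5,fy=3.5,interpolation=cv2.INTER_CUBIC))
E
```

```text
time_s: 2.2
position: [0.6859, -0.0385, 0.1138]
tool_rot: [[-1.0, 0.001, -0.013], [0.001, 1.0, 0.003], [0.013, 0.003, -1.0]]
ft_force: [-0.2, -0.4, 0.4]
grip_width: 0.0005
gripper_force: 0.0
time_s: 2.7
position: [0.6894, -0.0389, 0.0565]
tool_rot: [[-1.0, 0.001, 0.001], [0.001, 1.0, -0.0], [-0.001, -0.0, -1.0]]
ft_force: [0.4, 0.6, 0.0]
grip_width: -0.0003
gripper_force: 0.0
```

View pics/a.png

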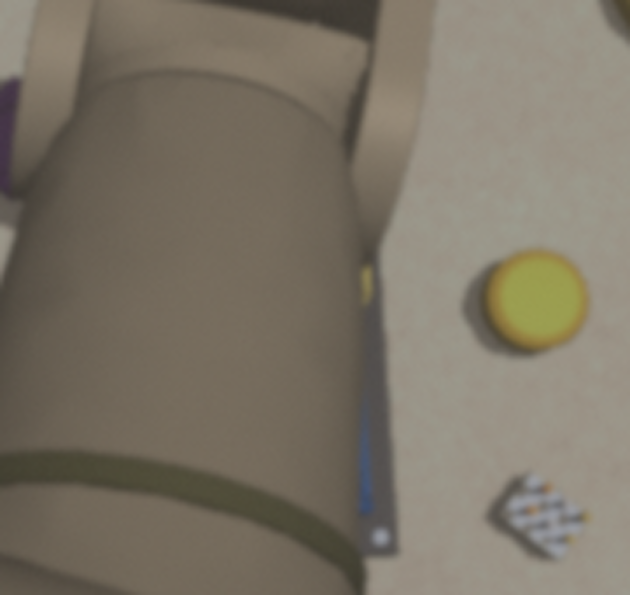

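```bash
python3 -m handwheel '-0.8 0 0 0 0 0 0;-1.6 0 0 0 0 0 0;-2.1 0.5 0 0 0 0 0;-2.6 0.9 0 0 0 0 0;-3.2 1.2 0 0 0 0 0;-3.8 1.4 0 0 0 0 0;-4.4 1.6 0 0 0 0 0;-5 1.7 0 0 0 0 0' && python3 -m handwheel '-0.5 0.1 0 0 0 0 0;-0.9 0.1 0 0 0 0 0;-1.2 0.1 0 0 0 0 0;-1.3 0.1 0 0 0 0 0;-1.3 0.1 0 0 0 0 0'
python3 - <<'E'
from h import *
im=get_image("scene")
cv2.imwrite("pics/b.png",cv2.resize(im["color"][100:290,180:400,::-1],None,fx=3.1,fy=3.1,interpolation=cv2.INTER_CUBIC))
E
```

```text
time_s: 3.42
position: [0.641, -0.0206, 0.0574]
tool_rot: [[-1.0, 0.0, 0.007], [0.0, 1.0, 0.001], [-0.007, 0.001, -1.0]]
ft_force: [6.0, 4.4, -2.1]
grip_width: 0.0
gripper_force: 3.2
time_s: 3.83
position: [0.627, -0.0207, 0.057]
tool_rot: [[-1.0, 0.001, 0.004], [0.001, 1.0, -0.0], [-0.004, -0.0, -1.0]]
ft_force: [3.6, 2.2, 1.5]
grip_width: -0.0001
gripper_force: 1.6
```

View pics/b.png

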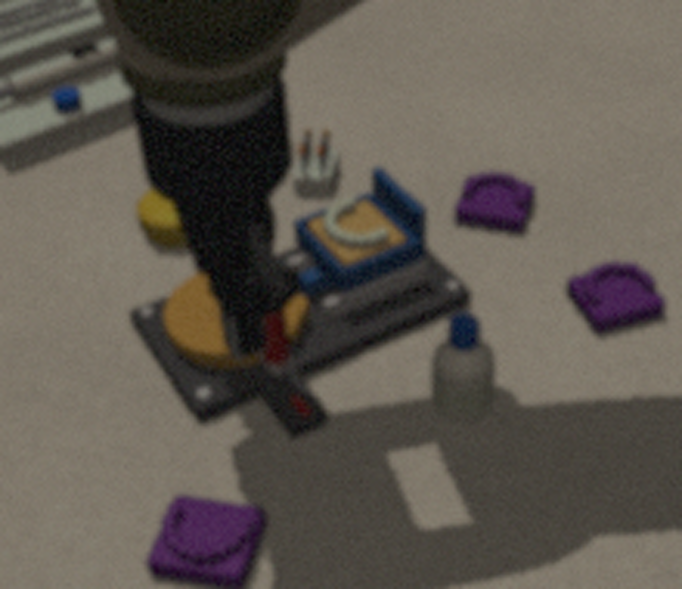

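```bash
python3 -m handwheel '1 0 0 0 0 0 0;2.5 0 0 0 0 0 0;3 0 2 0 0 0 0;3 0 5 0 0 0 0;3 0 8 0 0 0 0;3 0 11 0 0 0 0;2 -1 13 0 0 0 0;-1 -2 13 0 0 0 0' && python3 -m handwheel '-3.5 -1 0 0 0 0 0;-7 -2 0 0 0 0 0;-10.5 -3 0 0 0 0 0;-14 -4 0 0 0 0 0;-17.5 -4.8 0 0 0 0 0;-17.5 -4.8 0 0 0 0 0;-17.5 -4.8 0 0 0 0 0'
python3 - <<'E'
from h import *
im=get_image("top")
for c,s in blobs(im,(0,120,60),(8,255,255),(320,110,425,200)):print(c.round(1),s,ray(im,*c,.08)[:2].round(4))
im=get_image("scene")
cv2.imwrite("pics/c.png",cv2.resize(im["color"][120:270,200:400,::-1],None,fx=3.5,fy=3.5,interpolation=cv2.INTER_CUBIC))
E
```

```text
time_s: 4.55
position: [0.6187, -0.0418, 0.1898]
tool_rot: [[-1.0, 0.0, 0.009], [0.0, 1.0, -0.003], [-0.009, -0.003, -1.0]]
ft_force: [1.2, -0.7, 0.8]
grip_width: 0.0
gripper_force: 0.0
time_s: 5.13
position: [0.4397, -0.0894, 0.1861]
tool_rot: [[-1.0, 0.003, -0.0], [0.003, 1.0, -0.001], [0.0, -0.001, -1.0]]
ft_force: [0.3, -0.1, -0.6]
grip_width: -0.0
gripper_force: 0.0
[348.1 158.5] [345 155   7   8  44] [ 0.607  -0.0224]
```

View pics/c.png

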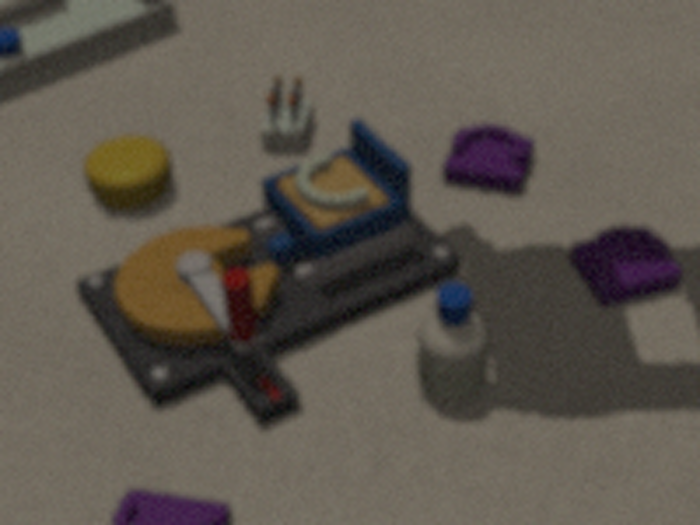

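The picture shows the lever in line with the red mark and the notch at crop (265,250) facing the tongue. The measured post position matches the low point to within 1 mm, so I push the slide next.

```bash
python3 -m handwheel '0 0 -4 0 0 0 0;0 0 -8 0 0 0 0;0 0 -11 0 0 0 0;0 0 -13 0 0 0 0;0 0 -13 0 0 0 0;0.8 0 -13 0 0 0 0;1.6 0 -13 0 0 0 0;2.2 0 -13 0 0 0 0' && python3 -m handwheel '0.4 0 0 0 0 0 0;0.8 0 0 0 0 0 0;1.2 0 0 0 0 0 0;1.6 0 0 0 0 0 0;2 0 0 0 0 0 0;2.4 0 0 0 0 0 0;2.7 0 0 0 0 0 0;2.9 0 0 0 0 0 0' && python3 -m handwheel '0.1 0 0 0 0 0 0;0.2 0 0 0 0 0 0;0.3 0 0 0 0 0 0;0.3 0 0 0 0 0 0'
```

```text
time_s: 5.9
position: [0.4653, -0.0894, 0.0568]
tool_rot: [[-1.0, 0.001, 0.003], [0.001, 1.0, -0.002], [-0.003, -0.002, -1.0]]
ft_force: [0.3, 0.6, 1.3]
grip_width: 0.0002
gripper_force: 0.0
time_s: 6.57
position: [0.4922, -0.0888, 0.0553]
tool_rot: [[-1.0, 0.001, -0.0], [0.001, 1.0, 0.0], [0.0, 0.0, -1.0]]
ft_force: [-3.6, 1.5, 1.8]
grip_width: 0.0001
gripper_force: 1.6
time_s: 6.9
position: [0.4938, -0.0888, 0.0552]
tool_rot: [[-1.0, 0.001, -0.003], [0.001, 1.0, 0.0], [0.003, 0.0, -1.0]]
ft_force: [-8.1, 1.3, 4.4]
grip_width: -0.0001
gripper_force: 3.8
```

```bash
python3 -m handwheel '0.1 0 0 0 0 0 0;0.2 0 0 0 0 0 0;0.2 0 0 0 0 0 0;0.2 0 0 0 0 0 0;0.2 0 0 0 0 0 0'
```

```text
time_s: 7.32
position: [0.4939, -0.0887, 0.0552]
tool_rot: [[-1.0, 0.0, -0.007], [0.0, 1.0, 0.001], [0.007, 0.001, -1.0]]
ft_force: [-16.9, -1.6, 10.4]
grip_width: -0.0002
gripper_force: 8.6
```

The slide is against a hard stop at x = 0.494, with force rising and no movement. I back off and check.

```bash
python3 -m handwheel '-1 0 0 0 0 0 0;-3 0 0 0 0 0 0;-5 0 0 0 0 0 0;-5.5 0 2 0 0 0 0;-5.5 0 6 0 0 0 0;-5.5 0 10 0 0 0 0;-6 0 14 0 0 0 0;-8 0 16 0 0 0 0' && python3 -m handwheel '-2 0 0 0 0 0 0;-3 0 0 0 0 0 0;-3 0 0 0 0 0 0;-3 0 0 0 0 0 0'
python3 - <<'E'
from h import *
im=get_image("top")
for c,s in blobs(im,(0,120,60),(8,255,255),(320,110,425,200)):print(c.round(1),s,ray(im,*c,.08)[:2].round(4))
cv2.imwrite("pics/d.png",cv2.resize(im["color"][115:255,300:480,::-1],None,fx=4.2,fy=4.2,interpolation=cv2.INTER_CUBIC))
im=get_image("scene")
cv2.imwrite("pics/e.png",cv2.resize(im["color"][120:270,200:400,::-1],None,fx=3.5,fy=3.5,interpolation=cv2.INTER_CUBIC))
E
```

```text
time_s: 7.98
position: [0.4196, -0.0901, 0.2199]
tool_rot: [[-1.0, 0.001, 0.008], [0.001, 1.0, -0.004], [-0.008, -0.004, -1.0]]
ft_force: [-0.1, -0.2, 1.5]
grip_width: 0.0003
gripper_force: 0.0
time_s: 8.32
position: [0.3872, -0.0891, 0.215]
tool_rot: [[-1.0, 0.002, 0.0], [0.002, 1.0, 0.0], [-0.0, 0.0, -1.0]]
ft_force: [-0.1, 0.4, -0.4]
grip_width: 0.0002
gripper_force: 0.0
[348.1 158.4] [345 155   7   8  43] [ 0.6071 -0.0225]
```

View pics/d.png

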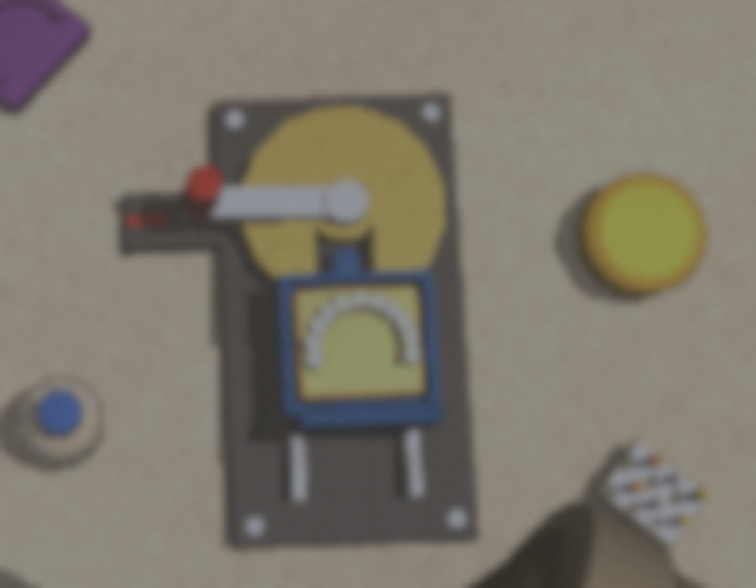

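View pics/e.png

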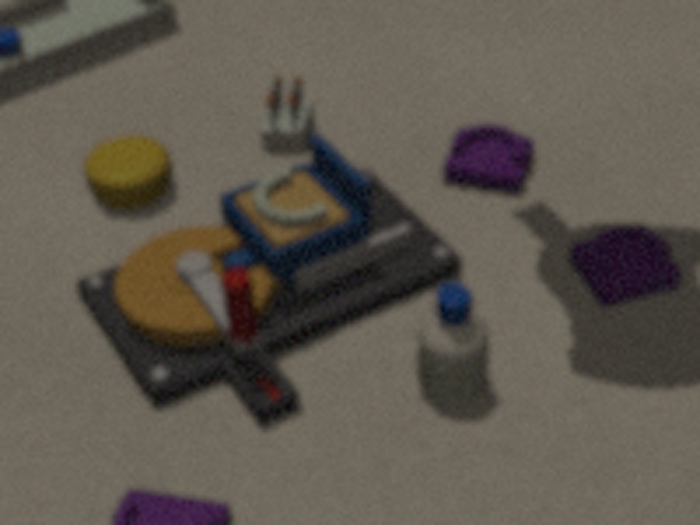

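The tongue is in the notch at crop (345,260), the slide has moved about 28 mm, and the model is seated in its tray. The dish, bottle and burs have not moved, and the arm is clear.

```bash
python3 -c "
from rig import env
print(env.close_job())"
```

```text
the job is handed in; nothing more can be done
None
```

The job is handed in: the cam is at its low point, the slide is home against its stop with the tongue in the notch, the tooth model is still in its tray, and the arm is clear of everything; the hand-in returned no verdict.

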